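Prop a binding meter-cupboard door

ROBOT

A 6-joint arm with a two-finger parallel gripper is mounted at the origin on the work surface. World frame = base frame: x ahead of the robot, y to its left, z up, the work surface at z = 0. Lengths are in mm, angles in rad, forces in N, time in s.
With the tool pointing down it reaches from about 300 to 775 mm from the base axis. Payload 14.6 kg.
Tool frame: the origin (TCP) lies between the finger pads; the fingertips stand manip.tip_reach ahead of it and the grasp point (between the pads) lies 5 mm behind it (manip.tip_reach is the distance from the TCP to the fingertips, in mm); z points along the fingers, y is the line along which they close (so a half turn about z gives the same grasp; the last joint's range is limited). The gripper opens to 94 mm and grips with 3 to 60 N. Pads are 16 mm wide; open, the fingers measure 119 mm over their backs; the gripper's body (75 mm by 177 mm) begins 78 mm behind the grasp point.
Start: joints at [1.173, 0.3, 1.521, -0, 1.321, -0.067], TCP at [178.637, 520.171, 219.446] pointing down, gripper open.
Joint ranges: [-3.03, 3.03], [-0.79, 2.21], [0.23, 2.52], [-1.04, 4.18], [0, 3.07], [-2.55, 2.55]. Speed limits (rad/s): [2.22, 2.22, 2.57, 3.14, 3.14, 3.14].

INTERFACE

Orientations are given as [roll, pitch, yaw] about the fixed x, y, z axes, in that order (R = Rz(yaw) Ry(pitch) Rx(roll)).
In Python, from cell import manip gives the robot as it stands. The module is installed in compiled form; this text tells all that it offers.
- The arm moves only by the shell command python3 -m creep 'ROWS' [FORCE]. ROWS is JSON, a list of rows, each a list of 3 entries, a list of its own where there are three numbers: the opening, from -1 (shut) to 1 (fully open), then the shift along the tool's x, y, z in cm, then the turn about the tool's z in units of 5 degrees (1.0 is 5 degrees). In form: [[grip, [tx, ty, tz], roll], ...]. A call has 1 to 12 rows; each row is the pose to reach, as a shift and turn from the pose commanded when the call began, along the tool's axes at that moment; what a row does not reach only later rows make up. A row lasts 1/10 s, in which the tool goes at most 50 mm and 8.59 degrees, less where a joint would pass 70% of its speed; a pose out of reach is approached as far as the arm can. A call with a gripper value outside its range is refused whole. The fingers move at their own pace and stop on an object; FORCE is the grip in N (left out, the last holds). Time passes only in rows, so rows that repeat a pose let the fingers close. It gives the time, the measured TCP pose, the force, the opening and the grip force at its end, in the units of the state.
- manip.read_state(): the state, without advancing time (a new reading comes with each control period).
- manip.camera(name): name is "scene" or "side" or "wrist"; returns the picture (420x560x3 uint8, red, green, blue); there is no depth.
- manip.camera_params(name): a dict with "fovy" (degrees; the focal length in pixels is half the picture's height over the tangent of half this angle, whatever the lens; pixels are square), "cx", "cy" (the principal point, pixels), "origin" and "attitude" of the camera in the world. Camera axes: x right, y down, z forward; pixel columns grow to the right and rows downward; lengths in mm; the calibration is good to about 2 mm. A picture is of the moment at which its call begins: read the wrist's pose just before it. camera_params takes no time and is no camera call; for the wrist camera it gives the pose at the moment of the call.
- manip.sign_off(): hands the job in; it is judged then, once.
The state is a dict: "clock": time; "joints": joint angles; "qd": joint speeds; "effort": joint torques, N m; "eef_pos": TCP position; "eef_rot": TCP orientation; "wrist_force": force on the tool from outside, world axes, zero at the start; "moment": the same for the moment, N m; "finger_gap": finger opening in mm; "finger_force": force on a finger pad.
Only numpy, scipy, OpenCV 4.12 (cv2) and the standard library are available. Lean on these libraries where they do the work, as an engineer would, in place of code of your own. Each camera call takes 0.05 s, during which the arm holds its last target. There are 200 camera calls.

TASK

The meter reader is coming and the hinge of the meter-cupboard door is bad: swing the ajar door further open, gently, until you feel it begin to bind, and leave it standing right there, neither short of that point nor forced beyond it. Then stand the smaller flowerpot on the ledge snug against the inside face of the door, near its free edge, so that the wind cannot swing it shut. Leave the other things as they are.

Things in the scene. Friction and masses are not known exactly. Their poses are not given: they have to be found in the camera images.
- door (a joint): door angle, rad: 0 shut, grows as it opens (anticlockwise from above); ajar at 0.35 to 0.65 at the start. Stays where left. Pushed 165 mm from the hinge it moves at 2 to 3 N; from a hidden angle between 0.95 and 1.4 it binds: about 1 N more per 0.016 rad. Let go, it springs back to at most 0.04 rad past that angle. Over 10 N (0.16 rad past) is forcing.
- door_hinge (a point): on the hinge axis, 250 mm up, level with the leaf's top. Axes turn with the leaf: z up, y along it from hinge to free edge, x out of its inside face; it opens towards its own -x. White steel leaf: x -8 to 8, y 4 to 214 mm, 30 to 250 mm above the ledge. Inside face plain but for two arms at the hinge; knob outside at y 188 mm, 170 mm up, to x -38 mm.
- door_edge (a point): point on the inside face of the door at its free edge, at the top (x = 8, y = 214, 250 mm above the ledge in the leaf's terms); axes as of door_hinge.
- cupboard: white steel meter cupboard fixed on the ledge, 150 mm deep (x), 250 mm wide (y), 262 mm high, origin at the centre of its underside, open front looking to its own -x with the meter inside; the door's hinge axis is at x = -85, y = -108 mm, the shut leaf covers the front.
- pot_small: the smaller of two grey plastic flowerpots with a little round cactus, 62 mm high; rim 66 mm in diameter, 16 mm tall, at the top; below it the wall tapers from 58 to 46 mm at the foot; the cactus rises to 86 mm. About 0.28 kg. Origin at the centre of its underside, z up. It stands free on the ledge.
- pot_big: the larger grey flowerpot, rim 112 mm in diameter, 105 mm high; origin at the centre of its underside. To be left alone.
- jar: glass jar with a steel cap, 74 mm in diameter, 110 mm high; origin at the centre of its underside. To be left alone.
- dustpan: orange plastic dustpan, 170 x 200 mm with a handle towards its +x; origin under the middle of the pan. To be left alone.
- bottlebrush: steel bottle brush lying down, 320 mm long, head towards its +x, 44 mm thick; origin on the ledge under its shaft, near the head. To be left alone.
- spraybottle: clear plastic bottle, 68 mm in diameter, 170 mm high; origin at the centre of its underside. To be left alone.
- trowel: garden trowel lying down, 310 mm long, wooden handle towards its -x; origin on the ledge at the middle. To be left alone.

How it is judged:
By the outcome, as a careful person would: the job done as asked, in the order asked, and still so for the second after the job is handed in, with the robot touching nothing.
It also fails if it takes over 72 s, if anything falls off the work surface, if the arm or the gripper's body presses on something with over 40 N, if the wrist force passes 120 N, or if a joint passes its speed limit or range.

## Working session

There is one attempt and no reset: what is moved stays moved. The work goes in short steps, Python scripts to look and compute and a shell command to move; the robot and the scene stay as the last step left them, time stands still between calls to the robot, and variables do not carry over. Pictures are saved under pics/ and viewed, at most 10 in all, crops included, and the job is handed in when it is done.

```bash
mkdir -p pics; python3 - <<'E'
from cell import manip
import cv2,numpy as np
for n in("scene","side","wrist"):
    p=manip.camera_params(n); print(n,p)
    im=manip.camera(n); cv2.imwrite(f"pics/{n}0.png",im[:,:,::-1])
print(manip.read_state(), manip.tip_reach)
E
```

```text
scene {'fovy': 48.29602370618274, 'cx': 271.6157615595223, 'cy': 211.17472491443004, 'origin': array([1297.01904437, -682.76721959,  891.22130692]), 'attitude': array([-2.20501702,  0.02348478,  0.7540223 ])}
side {'fovy': 49.890754140320134, 'cx': 279.06757943448383, 'cy': 211.70781423951408, 'origin': array([  74.90280994, -662.01537619,  776.93138131]), 'attitude': array([-2.18475575, -0.01343501, -0.59309457])}
wrist {'fovy': 71.83607024453838, 'cx': 276.2892163865739, 'cy': 212.00236655140563, 'origin': array([112.18523102, 542.41422422, 383.85759228]), 'attitude': array([2.89910074e+00, 1.88741497e-03, 1.24026160e+00])}
{'clock': 0.15, 'joints': array([ 1.17341726e+00,  3.00327498e-01,  1.52141088e+00, -1.24218449e-05,
        1.32068213e+00, -6.65999430e-02]), 'qd': array([-0.00040974,  0.00010183, -0.00344015,  0.00096616, -0.00037027,
       -0.0009401 ]), 'effort': array([-1.15374201e-03, -5.31949532e+01, -3.52822852e+01,  7.08257197e-02,
        2.35182216e-02, -9.98855808e-05]), 'eef_pos': array([178.56754274, 520.02236665, 219.03709721]), 'eef_rot': array([-3.14076583e+00, -4.30884563e-05,  2.81081659e+00]), 'wrist_force': array([ 0.82139005, -0.35072712,  0.24006726]), 'moment': array([ 0.00310889, -0.01513444, -0.00122233]), 'finger_force': 0.0, 'finger_gap': 93.72302895747612} 14.0
```

View pics/scene0.png

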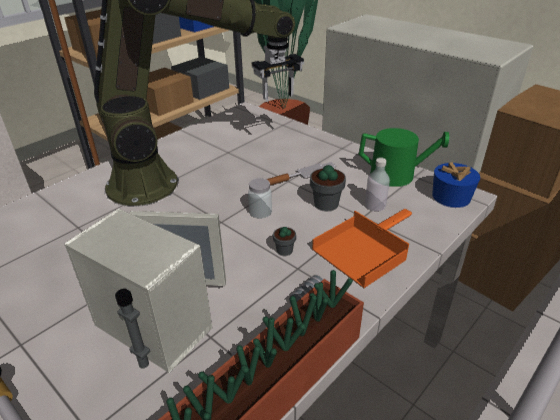

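View pics/side0.png

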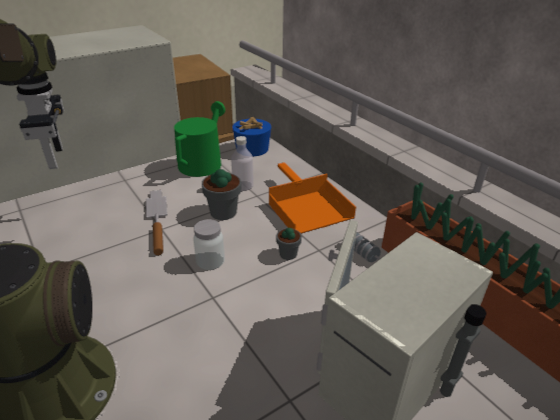

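The scene view shows the cupboard (top corners about (70,245), (125,212), (208,255)), the door's free top corner near (218,213) and the small pot at (285,240). The side view shows the door's top edge from about (352,225) to (330,290) and the small pot at (288,243). I'll crop both for sharper corners.

```bash
cat > h.py <<'E'
import numpy as np,cv2
from scipy.spatial.transform import Rotation as R
from cell import manip
def cam(n):
    p=manip.camera_params(n); f=210/np.tan(np.radians(p['fovy'])/2)
    return np.array(p['origin']),R.from_euler('xyz',p['attitude']).as_matrix(),f,p['cx'],p['cy']
def ray(c,uv):
    o,M,f,cx,cy=c; d=M@np.array([(uv[0]-cx)/f,(uv[1]-cy)/f,1]); return o,d/np.linalg.norm(d)
def plane(c,uv,z):
    o,d=ray(c,uv); return o+d*(z-o[2])/d[2]
def tri(c1,u1,c2,u2):
    o1,d1=ray(c1,u1);o2,d2=ray(c2,u2)
    s=np.linalg.lstsq(np.c_[d1,-d2],o2-o1,rcond=None)[0]
    a,b=o1+s[0]*d1,o2+s[1]*d2; return (a+b)/2,np.linalg.norm(a-b)
def proj(c,P):
    o,M,f,cx,cy=c; q=M.T@(np.array(P)-o); return q[0]/q[2]*f+cx,q[1]/q[2]*f+cy
E
python3 - <<'E'
import cv2,numpy as np
a=cv2.imread('pics/scene0.png')[195:375,60:320]; b=cv2.imread('pics/side0.png')[215:420,270:500]
a=cv2.resize(a,None,fx=3,fy=3,interpolation=cv2.INTER_CUBIC);b=cv2.resize(b,None,fx=2.9,fy=2.9,interpolation=cv2.INTER_CUBIC)
cv2.imwrite('pics/a.png',a);cv2.imwrite('pics/b.png',b)
E
```

```text
(no output)
```

View pics/a.png

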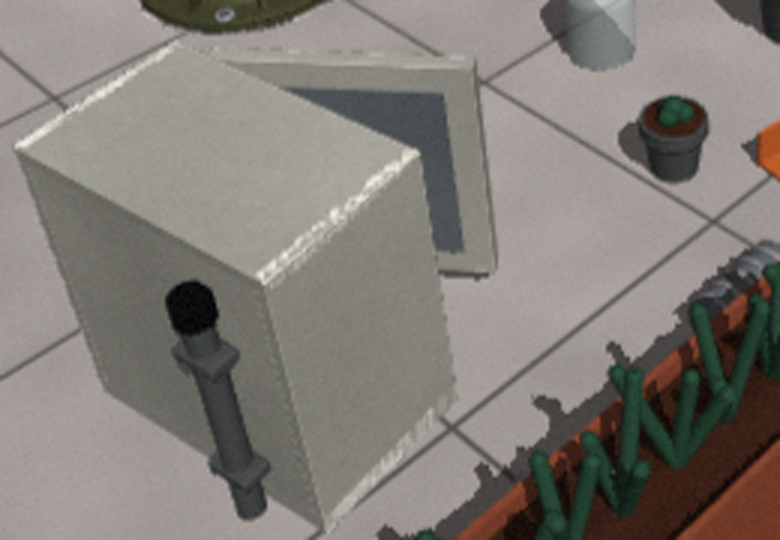

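View pics/b.png

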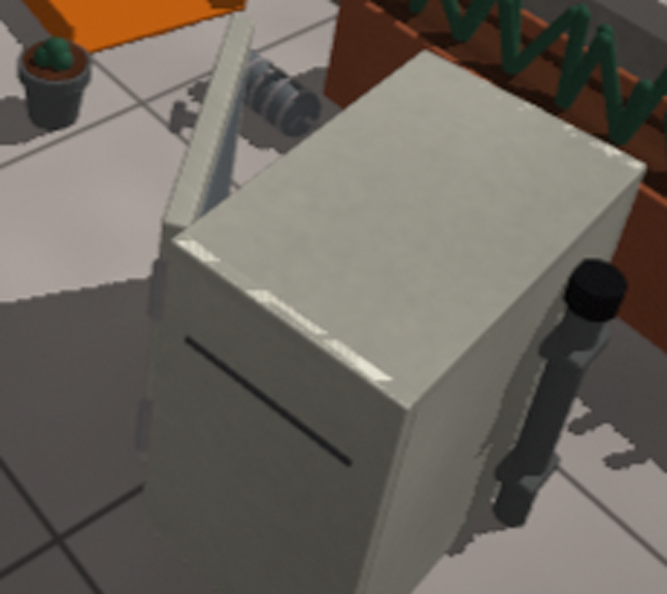

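Crops: the cupboard's top corners are at (17,148), (178,42), (417,153), (262,283) in the scene crop and (427,52), (645,165), (408,408), (172,240) in the side crop. The door's free top is at (474,62) and (235-253,13) respectively, and the hinge end at side (163-190,222).

```bash
python3 - <<'E'
from h import *
np.set_printoptions(precision=1,suppress=True)
S,D=cam('scene'),cam('side')
s=lambda x,y:(60+x/3-.33,195+y/3-.33); d=lambda x,y:(270+x/2.9-.33,215+y/2.9-.33)
for n,c,pts,z in(('S',S,[s(17,148),s(178,42),s(417,153),s(262,283)],262),('D',D,[d(408,408),d(172,240),d(427,52),d(645,165)],262),
  ('Sdoor',S,[s(474,58),s(474,68),s(494,272)],250),('Ddoor',D,[d(235,12),d(253,14),d(163,218),d(190,228)],250)):
    print(n,[plane(c,p,z)[:2] for p in pts])
print('Sdoorbot',plane(S,s(494,272),30))
print('tri free',tri(S,s(474,68),D,d(253,14)))
S_c=[plane(S,p,262)[:2] for p in[s(17,148),s(178,42),s(417,153),s(262,283)]]
D_c=[plane(D,p,262)[:2] for p in[d(408,408),d(172,240),d(427,52),d(645,165)]]
C=(np.array(S_c)+D_c)/2  # order: back-near? a(17) ,b(178),c(417),d(262)
print('lens',[np.linalg.norm(C[i]-C[i-1]) for i in range(4)])
a,b,c,e=C
ctr=C.mean(0); xm=((b+c)-(a+e))  # b,c side vs a,e
print('C',C,'ctr',ctr)
# pots: foot via colour mask? rim centre manual: 
ims=cv2.imread('pics/scene0.png');imd=cv2.imread('pics/side0.png')
for c,im,box in((S,ims,(262,220,306,262)),(D,imd,(265,220,310,265))):
    x0,y0,x1,y1=box; h=im[y0:y1,x0:x1].astype(int)
    # cactus green & soil red
    g=(h[...,1]>h[...,0]+12)&(h[...,1]>h[...,2]+20)
    r=(h[...,2]>h[...,1]+18)
    v,u=np.nonzero(g|r); 
    (ex,ey),(w,hh),an=cv2.minAreaRect(np.c_[u,v].astype(np.float32)); 
    print('soil+cactus',u.min()+x0,u.max()+x0,v.min()+y0,v.max()+y0, g.sum(),r.sum())
    vr,ur=np.nonzero(r); uv=((ur.min()+ur.max())/2+x0,(vr.min()+vr.max())/2+y0); print(uv,plane(c,uv,56))
    cv2.imwrite('pics/pt.png',cv2.resize(h.astype(np.uint8),None,fx=8,fy=8)) if c is D else 0
E
```

```text
S [array([ 454.4, -441.2]), array([ 428.6, -295.7]), array([ 669.6, -257.2]), array([ 693.7, -401.6])]
D [array([ 449.1, -441.1]), array([ 424.6, -295.2]), array([ 667.7, -256.3]), array([ 692.3, -399.6])]
Sdoor [array([ 603.4, -147.7]), array([ 613. , -156.2]), array([ 784.9, -291.2])]
Ddoor [array([ 604.7, -143.7]), array([ 613.5, -152.2]), array([ 439.2, -270.7]), array([ 446.9, -285.1])]
Sdoorbot [ 609.1 -156.9   30. ]
tri free (array([ 612.2, -154.6,  250.3]), np.float64(2.907635618510123))
lens [np.float64(244.6071972154621), np.float64(147.88634088486714), np.float64(245.1316413228668), np.float64(145.8997935247431)]
C [[ 451.8 -441.2]
 [ 426.6 -295.5]
 [ 668.6 -256.7]
 [ 693.  -400.6]] ctr [ 560.  -348.5]
soil+cactus 275 294 227 239 67 85
(np.float64(284.5), np.float64(234.0)) [606.9  76.5  56. ]
soil+cactus 278 309 220 242 49 370
(np.float64(293.5), np.float64(231.0)) [637.4  87.7  56. ]
```

```bash
cat >> h.py <<'E'
H=np.array([439.5,-282.2]); W0=0.163   # hinge, world angle of shut leaf
def leaf(ang,x,y):
    a=ang+W0; return H+y*np.array([np.cos(a),np.sin(a)])+x*np.array([np.sin(a),-np.cos(a)])
def to(xyz):
    s=manip.read_state(); M=R.from_euler('xyz',s['eef_rot']).as_matrix()
    print('tool cm',(M.T@(np.array(xyz)-s['eef_pos'])/10).round(2))
def show():
    s=manip.read_state(); M=R.from_euler('xyz',s['eef_rot']).as_matrix()
    d=s['eef_pos'][:2]-H
    print('t',round(s['clock'],2),'p',s['eef_pos'].round(1),'yaw',s['eef_rot'][2].round(3),'F',s['wrist_force'].round(2),'gap',round(s['finger_gap'],1),'ff',round(s['finger_force'],1),'polar',np.hypot(*d).round(1),(np.arctan2(d[1],d[0])-W0).round(3))
E
python3 -m creep '[[-1,[0,0,-5],0],[-1,[0,0,-10],0],[-1,[0,0,-12],0],[-1,[-4,-3.5,-12],0],[-1,[-8,-7,-12],0],[-1,[-12,-10.5,-12],0],[-1,[-16,-14,-12],0],[-1,[-20,-17.5,-12],0],[-1,[-24,-21,-12],0],[-1,[-28,-24.5,-12],0],[-1,[-32,-28,-12],0],[-1,[-32,-28,-12],0]]' 
python3 -c "
from h import *
show(); print(leaf(.51,45,165)); to([*leaf(.51,45,165),340])"
```

```text
clock: 1.35
eef_pos: [391.3, 148.6, 339.4]
eef_rot: [-3.141, 0.0, 2.808]
wrist_force: [-0.5, 1.4, 0.2]
finger_gap: 2.1
finger_force: 0.0
t 1.35 p [391.3 148.6 339.4] yaw 2.808 F [-0.5   1.36  0.15] gap 2.1 ff 0.0 polar 433.5 1.519
[ 596.57266471 -214.53776534]
tool cm [-31.27 -27.6   -0.05]
```

```bash
python3 -m creep '[[-1,[-4,-3.5,0],0],[-1,[-8,-7,0],0],[-1,[-12,-10.5,0],0],[-1,[-16,-14,0],0],[-1,[-20,-17.5,0],0],[-1,[-24,-21,0],0],[-1,[-28,-24.5,0],0],[-1,[-31.3,-27.6,0],0],[-1,[-31.3,-27.6,0],0],[-1,[-31.3,-27.6,0],0],[-1,[-31.3,-27.6,0],0]]' >/dev/null
python3 - <<'E'
from h import *
show(); to([*leaf(.51,45,165),340])
im=manip.camera('wrist'); cv2.imwrite('pics/w1.png',im[:,:,::-1])
c=cam('wrist'); print([np.round(proj(c,[*leaf(.51,x,y),250])) for x,y in((8,214),(-8,214),(8,60))])
im=manip.camera('side'); cv2.imwrite('pics/s1.png',im[:,:,::-1])
a=np.hstack([cv2.imread('pics/w1.png'),cv2.imread('pics/s1.png')[100:,150:420][:, :]*1 if 0 else cv2.resize(cv2.imread('pics/s1.png')[60:380,250:500],(328,420))]); cv2.imwrite('pics/c1.png',cv2.resize(a,None,fx=.9,fy=.9))
E
```

```text
t 2.45 p [ 596.6 -210.9  339. ] yaw 2.811 F [0.38 0.17 0.27] gap 0.9 ff 0.0 polar 172.5 0.263
tool cm [-0.12 -0.34 -0.1 ]
[array([340., 216.]), array([351., 201.]), array([191., 120.])]
```

View pics/c1.png

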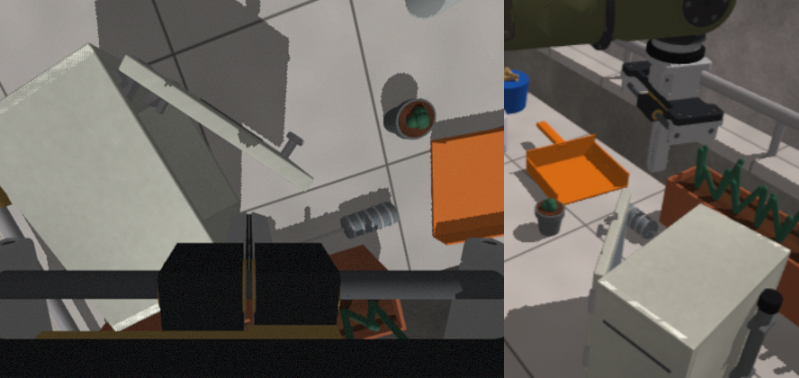

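The wrist view shows the leaf top from (122,62) to (310,184) (x0.9), its free corner within a few px of my prediction. The fingers hang on the inside of the leaf, the pot is at (415,118) and the brush head at (370,218). I'll lower now and approach the leaf.

```bash
python3 - <<'E'
from h import *
c=cam('wrist'); im=cv2.imread('pics/w1.png')
h=im[100:165,425:490].astype(int); r=(h[...,2]>h[...,1]+15)|((h[...,1]>h[...,0]+10)&(h[...,1]>h[...,2]+12))
v,u=np.nonzero(r); print('pot soil bbox',u.min()+425,u.max()+425,v.min()+100,v.max()+100)
print('pot', plane(c,((u.min()+u.max())/2+425,(v.min()+v.max())/2+100),58), 'brush',plane(c,(385,245),22),plane(c,(437,228),22))
for a in(.75,.95,1.1,1.25,1.4): print(a,leaf(a,16,165).round(1),'pot there',leaf(a,41,185).round(1))
E
python3 -m creep '[[-1,[-0.1,-0.3,4],0],[-1,[-0.1,-0.3,8],0],[-1,[-0.1,-0.3,12],0],[-1,[-0.1,-0.3,12],0],[-1,[-0.1,-0.3,12],0]]' >/dev/null
python3 -c "
from h import *
show()
for a in (.51,.7,.9): to([*leaf(a,22,165),219])"
```

```text
pot soil bbox 443 489 112 164
pot [618.54506685  80.60947127  58.        ] brush [761.89729709 -64.91057715  22.        ] [760.555451    28.08009047  22.        ]
0.75 [ 553.  -161.4] pot there [ 585.  -160.9]
0.95 [ 526.8 -141.3] pot there [ 558.  -134.4]
1.1 [ 504.7 -129.8] pot there [ 534.6 -118.3]
1.25 [ 481.2 -121.8] pot there [ 509.1 -105.9]
1.4 [ 456.8 -117.3] pot there [481.9 -97.5]
t 3.05 p [ 596.9 -213.8  221.3] yaw 2.812 F [0.2  0.05 1.32] gap 0.6 ff 0.0 polar 171.6 0.247
tool cm [1.95 1.16 0.23]
tool cm [4.55 2.96 0.22]
tool cm [7.59 4.28 0.22]
```

```bash
s(){ python3 -c "
from h import *
show()"; }
python3 -m creep '[[-1,[1,0.6,0],0],[-1,[1.95,1.2,0],0],[-1,[1.95,1.2,0],0]]' >/dev/null; s
python3 -m creep '[[-1,[0.5,0.4,0],0],[-1,[0.9,0.65,0],0],[-1,[1.3,0.9,0],0]]' >/dev/null; s
python3 -m creep '[[-1,[0.5,0.4,0],0],[-1,[0.9,0.65,0],0],[-1,[1.3,0.9,0],0]]' >/dev/null; s
python3 -c "
from h import *
for a in (.7,.8,.9): to([*leaf(a,20,165),221])"
```

```text
t 3.35 p [ 582.7 -196.1  222.9] yaw 2.812 F [-0.38  0.78 -0.07] gap 0.5 ff 0.0 polar 167.1 0.378
t 3.65 p [ 573.  -184.   220.2] yaw 2.811 F [ 2.21 -1.81  2.67] gap 0.6 ff 1.3 polar 165.7 0.471
t 3.95 p [ 563.1 -171.1  219.3] yaw 2.811 F [ 1.   -3.    1.06] gap 0.2 ff 1.2 polar 166.2 0.569
tool cm [ 0.14  0.08 -0.17]
tool cm [ 1.64  0.8  -0.16]
tool cm [ 3.2   1.37 -0.16]
```

```bash
s(){ python3 -c "
from h import *
show()"; }
python3 -m creep '[[-1,[0.5,0.3,0],0],[-1,[1,0.55,0],0],[-1,[1.6,0.8,0],0],[-1,[2.1,1,0],0]]' >/dev/null; s
python3 -m creep '[[-1,[0.5,0.2,0],0],[-1,[1,0.35,0],0]]' >/dev/null; s
python3 -m creep '[[-1,[0,0,0],0]]' >/dev/null; s
python3 - <<'E'
from h import *
manip_im=manip.camera('side'); cv2.imwrite('pics/s2.png',manip_im[:,:,::-1])
for a in (.9,.95,1.,1.05,1.1): to([*leaf(a,20,165),221])
E
```

```text
t 4.35 p [ 546.3 -154.6  219.3] yaw 2.811 F [ 1.83 -2.28 -1.34] gap 0.2 ff 1.2 polar 166.4 0.711
t 4.55 p [ 538.2 -148.2  219.5] yaw 2.811 F [ 1.74 -3.62 -0.36] gap 1.0 ff 1.2 polar 166.4 0.773
t 4.65 p [ 538.  -147.9  219.6] yaw 2.811 F [-0.57 -0.76 -1.15] gap 0.6 ff 0.0 polar 166.6 0.775
tool cm [ 0.11 -0.01 -0.15]
tool cm [ 0.91  0.22 -0.14]
tool cm [ 1.72  0.4  -0.14]
tool cm [ 2.54  0.54 -0.14]
tool cm [ 3.36  0.65 -0.14]
```

```bash
cat > f.py <<'E'
from h import *
s=manip.read_state(); d=s['eef_pos'][:2]-H; p=np.arctan2(d[1],d[0])-W0; a=p+.12+W0
f=s['wrist_force']; print('polar %.3f r %.1f Fn %.2f Ft %.2f t %.2f'%(p,np.hypot(*d),f[0]*np.sin(a)-f[1]*np.cos(a),f[0]*np.cos(a)+f[1]*np.sin(a),s['clock']))
E
s(){ python3 f.py; }
python3 -m creep '[[-1,[0.2,0.06,0],0],[-1,[0.4,0.11,0],0]]' >/dev/null; s
python3 -m creep '[[-1,[0.2,0.05,0],0],[-1,[0.4,0.1,0],0]]' >/dev/null; s
python3 -m creep '[[-1,[0.2,0.04,0],0],[-1,[0.4,0.09,0],0]]' >/dev/null; s
python3 -m creep '[[-1,[0.2,0.04,0],0],[-1,[0.4,0.09,0],0]]' >/dev/null; s
python3 -m creep '[[-1,[0.2,0.035,0],0],[-1,[0.4,0.07,0],0]]' >/dev/null; s
python3 -m creep '[[-1,[0.2,0.035,0],0],[-1,[0.4,0.07,0],0]]' >/dev/null; s
python3 -c "
from h import *
for a in (1,1.05,1.1,1.2): to([*leaf(a,20,165),221])"
```

```text
polar 0.795 r 166.4 Fn 2.74 Ft 0.02 t 4.90
polar 0.821 r 166.2 Fn 2.80 Ft -0.45 t 5.10
polar 0.846 r 166.0 Fn 1.94 Ft -1.13 t 5.30
polar 0.871 r 166.0 Fn 2.44 Ft -1.85 t 5.50
polar 0.895 r 166.0 Fn 2.40 Ft -1.85 t 5.70
polar 0.920 r 166.0 Fn 3.55 Ft -1.51 t 5.90
tool cm [-0.66 -0.1  -0.16]
tool cm [ 0.15  0.05 -0.16]
tool cm [ 0.98  0.15 -0.16]
tool cm [ 2.64  0.23 -0.16]
```

```bash
s(){ python3 f.py; }
python3 -m creep '[[-1,[0.2,0.03,0],0],[-1,[0.4,0.06,0],0]]' >/dev/null; s
python3 -m creep '[[-1,[0.2,0.025,0],0],[-1,[0.4,0.05,0],0]]' >/dev/null; s
python3 -m creep '[[-1,[0.2,0.02,0],0],[-1,[0.4,0.04,0],0]]' >/dev/null; s
```

```text
polar 0.944 r 166.0 Fn 2.30 Ft -1.43 t 6.10
polar 0.968 r 166.0 Fn 1.87 Ft -1.94 t 6.30
polar 0.992 r 166.1 Fn 2.31 Ft -1.24 t 6.50
```

```bash
s(){ python3 f.py; }
python3 -m creep '[[-1,[0.2,0.01,0],0],[-1,[0.4,0.02,0],0]]' >/dev/null; s
python3 -m creep '[[-1,[0.2,0.01,0],0],[-1,[0.4,0.02,0],0]]' >/dev/null; s
python3 -m creep '[[-1,[0.2,0.005,0],0],[-1,[0.4,0.01,0],0]]' >/dev/null; s
```

```text
polar 1.016 r 166.0 Fn 2.94 Ft -1.38 t 6.70
polar 1.041 r 166.0 Fn 2.73 Ft -2.31 t 6.90
polar 1.065 r 166.0 Fn 2.52 Ft -1.97 t 7.10
```

```bash
s(){ python3 f.py; }
python3 -m creep '[[-1,[0.2,0,0],0],[-1,[0.4,0,0],0]]' >/dev/null; s
python3 -m creep '[[-1,[0.2,0,0],0],[-1,[0.4,-0.01,0],0]]' >/dev/null; s
```

```text
polar 1.089 r 165.9 Fn 2.58 Ft -1.75 t 7.30
polar 1.113 r 165.9 Fn 2.69 Ft -2.27 t 7.50
```

```bash
s(){ python3 f.py; }
python3 -m creep '[[-1,[0.2,0,0],0],[-1,[0.4,-0.02,0],0]]' >/dev/null; s
python3 -m creep '[[-1,[0.2,-0.01,0],0],[-1,[0.4,-0.03,0],0]]' >/dev/null; s
```

```text
polar 1.137 r 166.0 Fn 3.28 Ft -2.22 t 7.70
polar 1.161 r 165.9 Fn 2.86 Ft -1.70 t 7.90
```

```bash
s(){ python3 f.py; }
python3 -m creep '[[-1,[0.2,-0.02,0],0],[-1,[0.4,-0.04,0],0]]' >/dev/null; s
python3 -m creep '[[-1,[0.2,-0.02,0],0],[-1,[0.4,-0.05,0],0]]' >/dev/null; s
```

```text
polar 1.186 r 165.9 Fn 2.96 Ft -2.67 t 8.10
polar 1.210 r 165.9 Fn 2.65 Ft -1.62 t 8.30
```

```bash
s(){ python3 f.py; }
python3 -m creep '[[-1,[0.2,-0.02,0],0],[-1,[0.4,-0.06,0],0]]' >/dev/null; s
python3 -m creep '[[-1,[0.2,-0.03,0],0],[-1,[0.4,-0.07,0],0]]' >/dev/null; s
```

```text
polar 1.234 r 165.9 Fn 2.01 Ft -3.31 t 8.50
polar 1.258 r 165.8 Fn 3.83 Ft -2.99 t 8.70
```

```bash
s(){ python3 f.py; }
python3 -m creep '[[-1,[0.2,-0.03,0],0],[-1,[0.4,-0.08,0],0]]' >/dev/null; s
```

```text
polar 1.282 r 165.8 Fn 4.44 Ft -5.02 t 8.90
```

```bash
s(){ python3 f.py; }
python3 -m creep '[[-1,[0.15,-0.03,0],0],[-1,[0.3,-0.06,0],0]]' >/dev/null; s
python3 -m creep '[[-1,[0,0,0],0]]' >/dev/null; s
python3 -m creep '[[-1,[0,0,0],0]]' >/dev/null; s
python3 -m creep '[[-1,[0,0,0],0]]' >/dev/null; s
```

```text
polar 1.300 r 165.7 Fn 6.24 Ft -4.82 t 9.10
polar 1.301 r 165.8 Fn 4.21 Ft -2.97 t 9.20
polar 1.300 r 165.8 Fn 3.54 Ft -4.10 t 9.30
polar 1.300 r 165.8 Fn 3.44 Ft -2.56 t 9.40
```

```bash
s(){ python3 f.py; }
python3 -m creep '[[-1,[-0.1,0.03,0],0],[-1,[-0.2,0.07,0],0],[-1,[-0.4,0.13,0],0],[-1,[-0.6,0.2,0],0]]' >/dev/null; s
python3 -m creep '[[-1,[-0.6,0.2,0],0],[-1,[-1.5,0.5,0],0],[-1,[-2.8,1,0],0],[-1,[-2.8,1,-4],0],[-1,[-2.8,1,-8],0],[-1,[-2.8,1,-9],0],[-1,[-2.8,1,-9],0]]' >/dev/null; s
python3 - <<'E'
from h import *
show(); to([620,20,310])
E
```

```text
polar 1.263 r 166.7 Fn -0.20 Ft -0.62 t 9.80
polar 1.089 r 174.0 Fn 0.47 Ft -0.29 t 10.50
t 10.5 p [ 494.  -117.   310.5] yaw 2.811 F [ 0.4  -0.38  0.23] gap 0.2 ff 0.0 polar 174.0 1.089
tool cm [-7.47 17.05  0.07]
```

```bash
python3 -m creep '[[1,[-2,4,0],0],[1,[-3.5,8,0],0],[1,[-5,12,0],0],[1,[-6.5,15,0],0],[1,[-6.5,15,0],0],[1,[-6.5,15,0],0],[1,[-6.5,15,0],0],[1,[-6.5,15,0],0]]' >/dev/null
python3 - <<'E'
from h import *
show(); print(manip.read_state()['joints'].round(2))
for n in('wrist','scene','side'): cv2.imwrite(f'pics/{n}3.png',manip.camera(n)[:,:,::-1])
c=cam('wrist'); print('pot pred',proj(c,[608,78,60]))
d=cv2.imread('pics/side3.png')[170:420,230:420]; d=cv2.resize(d,None,fx=2.4,fy=2.4,interpolation=cv2.INTER_CUBIC)
e=cv2.imread('pics/scene3.png')[190:310,60:220]; e=cv2.resize(e,None,fx=2,fy=2,interpolation=cv2.INTER_CUBIC)
w=cv2.resize(cv2.imread('pics/wrist3.png'),None,fx=.6,fy=.6)
o=np.zeros((600,800,3),np.uint8); o[:d.shape[0],:d.shape[1]]=d; o[:240,460:780]=e; o[250:250+252,460:796]=w; cv2.imwrite('pics/c3.png',o)
E
```

```text
t 11.3 p [603.    2.9 309.4] yaw 2.81 F [-0.3  -1.25 -0.4 ] gap 61.0 ff 0.0 polar 328.7 0.887
[-0.06  0.37  1.22 -0.    1.55 -1.29]
pot pred (np.float64(327.41452620888526), np.float64(176.41754409303712))
```

View pics/c3.png

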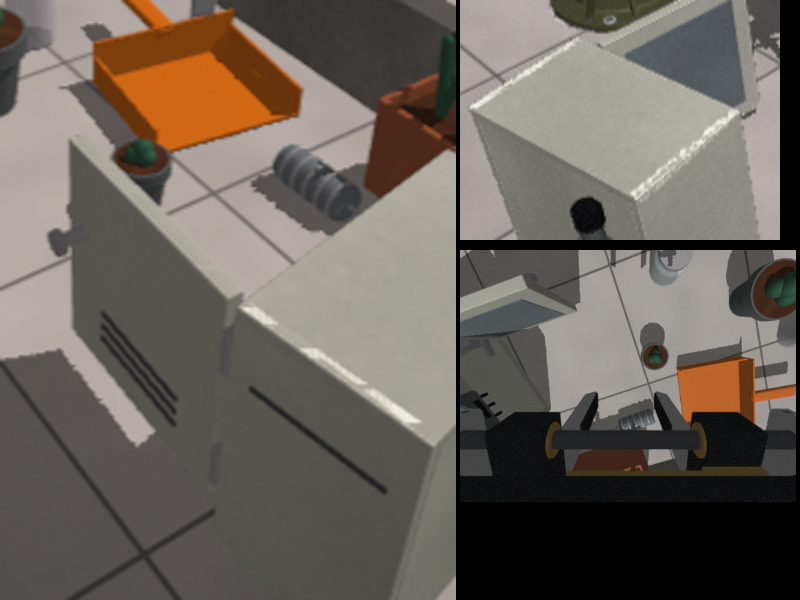

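The side view (crop) shows the leaf's top from the free end at (70-86,137) to the hinge end at (230-243,296). The wrist view shows the pot centred at crop (655,356) and its dustpan neighbour 25 px to the right, with everything undisturbed.

```bash
python3 - <<'E'
from h import *
D=cam('side');S=cam('scene');Wc=cam('wrist')
d=lambda x,y:(230+x/2.4-.3,170+y/2.4-.3)
for p in((70,140),(86,135),(243,293),(228,300)):
    P=plane(D,d(*p),250)[:2]; v=P-H; print('side',P.round(1),np.hypot(*v).round(1),(np.arctan2(v[1],v[0])-W0).round(3))
P=plane(S,(60+(748-460)/2,190+0/2),250);print('scene',P.round(1))
for p in((550,277),(553,281)):
    P=plane(Wc,((p[0]-460)/.6,(p[1]-250)/.6),250)[:2]; v=P-H; print('wrist',P.round(1),np.hypot(*v).round(1),(np.arctan2(v[1],v[0])-W0).round(3))
im=cv2.imread('pics/wrist3.png'); x0,y0,x1,y1=295,140,352,210
h=im[y0:y1,x0:x1].astype(int); m=((h[...,2]>h[...,1]+15)|(h[...,1]>h[...,2]+10)).astype(np.uint8)
n,l,st,ce=cv2.connectedComponentsWithStats(m); i=1+st[1:,4].argmax(); print(st[i],ce[i])
q=(st[i][0]+(st[i][2]-1)/2+x0,st[i][1]+(st[i][3]-1)/2+y0); P=plane(Wc,q,58); print('pot',P)
P2=plane(S,(284.5,234),56); print(P2)
to([P[0],P[1],120]); to([P[0],P[1],49])
E
```

```text
side [435.5 -70.1] 212.1 1.427
side [449.9 -71.5] 211.0 1.359
side [ 443.3 -278.7] 5.2 0.58
side [ 430.7 -278.2] 9.6 2.552
scene [ 502.7 -103.8  250. ]
wrist [447. -37.] 245.3 1.377
wrist [451.9 -35.5] 247.0 1.357
[  10   18   40   40 1122] [29.7513369  37.89928699]
pot [608.47400579  73.84686666  58.        ]
[606.87118555  76.54051528  56.        ]
tool cm [ 1.81  6.85 18.97]
tool cm [ 1.81  6.85 26.07]
```

```bash
python3 -m creep '[[1,[1,3,0],1.6],[1,[1.9,6,0],3.2],[1,[1.9,7,0],4.8],[1,[1.9,7,0],6.4],[1,[1.9,7,0],8],[1,[1.9,7,2],9.6],[1,[1.9,7,4],11.2],[1,[1.9,7,6],12.8],[1,[1.9,7,8],14.4],[1,[1.9,7,8],16],[1,[1.9,7,8],16],[1,[1.9,7,8],16]]' >/dev/null
python3 - <<'E'
from h import *
show()
Wc=cam('wrist'); im=manip.camera('wrist')[:,:,::-1]; cv2.imwrite('pics/w4.png',im)
u,v=map(int,proj(Wc,[607.7,75.2,58])); print(u,v); x0,y0=max(u-60,0),max(v-60,0)
h=im[y0:v+60,x0:u+60].astype(int); m=((h[...,2]>h[...,1]+15)&(h[...,2]<2.2*h[...,1])|(h[...,1]>h[...,2]+10)).astype(np.uint8)
n,l,st,ce=cv2.connectedComponentsWithStats(m)
for i in range(1,n):
    if st[i][4]>150:
        q=(st[i][0]+(st[i][2]-1)/2+x0,st[i][1]+(st[i][3]-1)/2+y0); P=plane(Wc,q,57); print(st[i],P); to([*P[:2],49])
E
```

```text
t 12.65 p [608.3  76.  230. ] yaw 1.418 F [-0.25  0.07 -0.39] gap 94.0 ff 0.0 polar 396.0 0.967
276 200
[ 98   0  22   9 176] [671.60474596 131.69573986  57.        ]
tool cm [ 6.46  5.39 18.11]
[  37   40   49   47 1593] [607.97841851  72.18181978  57.        ]
tool cm [-0.39  0.   18.11]
```

View pics/w4.png

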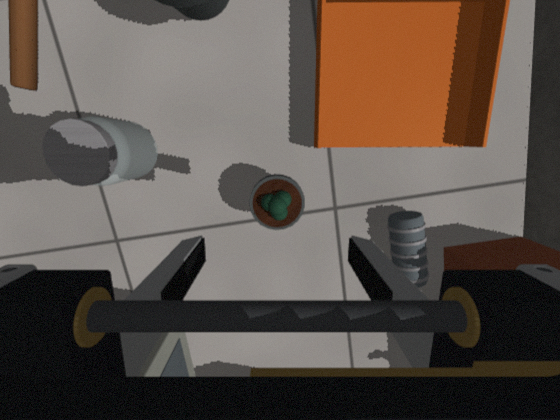

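The wrist view shows the pot's rim centred at (278,202), with the finger line clear of the dustpan (corner (318,147)) and the jar (100,150).

```bash
python3 -m creep '[[1,[-0.25,0,5],0],[1,[-0.25,0,10],0],[1,[-0.25,0,14],0],[1,[-0.25,0,17],0],[1,[-0.25,0,18.1],0],[1,[-0.25,0,18.1],0],[1,[-0.25,0,18.1],0],[-1,[-0.25,0,18.1],0],[-1,[-0.25,0,18.1],0],[-1,[-0.25,0,18.1],0],[-1,[-0.25,0,18.1],0],[-1,[-0.25,0,18.1],0]]' 15
python3 -m creep '[[-1,[0,0,0],0],[-1,[0,0,0],0],[-1,[0,0,0],0]]'
```

```text
clock: 13.9
eef_pos: [608.1, 73.7, 48.9]
eef_rot: [3.141, -0.0, 1.415]
wrist_force: [0.1, 0.3, 3.6]
finger_gap: 64.7
finger_force: 15.0
clock: 14.2
eef_pos: [608.1, 73.7, 48.9]
eef_rot: [3.141, -0.0, 1.415]
wrist_force: [0.4, -0.3, 6.0]
finger_gap: 64.2
finger_force: 15.0
```

```bash
python3 -m creep '[[-1,[0,0,-2],0],[-1,[0,0,-4],1.6],[-1,[0,0,-5],3.2],[-1,[0,0,-5],4.8],[-1,[0,0,-5],6.4],[-1,[0,0,-5],8],[-1,[0,0,-5],9.6],[-1,[0,0,-5],11.2],[-1,[0,0,-5],12.8],[-1,[0,0,-5],14.4],[-1,[0,0,-5],16],[-1,[0,0,-5],16.4]]' 
python3 -m creep '[[-1,[0,0,0],0],[-1,[0,0,0],0],[-1,[0,0,0],0]]'
python3 -c "
from h import *
to([*leaf(1.393,100,180),99]);to([*leaf(1.393,54,180),99]);to([*leaf(1.393,54,180),49.5])"
```

```text
clock: 15.4
eef_pos: [607.3, 73.7, 97.6]
eef_rot: [3.141, 0.002, -0.022]
wrist_force: [-0.0, -0.2, -2.3]
finger_gap: 64.8
finger_force: 15.0
clock: 15.7
eef_pos: [607.7, 73.7, 98.2]
eef_rot: [3.142, 0.0, -0.016]
wrist_force: [0.0, 0.5, -1.4]
finger_gap: 64.6
finger_force: 15.0
tool cm [-6.28 17.84 -0.08]
tool cm [-10.88  17.84  -0.07]
tool cm [-10.88  17.84   4.88]
```

```bash
python3 -m creep '[[-1,[-1.2,3.5,0],0],[-1,[-2.4,7,0],0],[-1,[-3.6,10.5,0],0],[-1,[-4.8,14,0],0],[-1,[-6.2,17.8,0],0],[-1,[-8,17.8,0],0],[-1,[-9.5,17.8,0],0],[-1,[-10.4,17.8,0],0],[-1,[-10.9,17.8,0],0],[-1,[-10.9,17.8,0],0],[-1,[-10.9,17.8,0],0]]' 
python3 -m creep '[[-1,[0,0,2],0],[-1,[0,0,3.5],0],[-1,[0,0,4.3],0],[-1,[0,0,4.6],0],[-1,[0,0,4.8],0],[-1,[0,0,4.9],0],[-1,[0,0,4.9],0]]'
python3 - <<'E'
from h import *
show()
d=manip.camera('side')[:,:,::-1]; cv2.imwrite('pics/s5.png',d); w=manip.camera('wrist')[:,:,::-1]; cv2.imwrite('pics/w5.png',w)
o=np.hstack([cv2.resize(d[120:400,180:460],(500,500)),cv2.resize(w,(300,225)) if 0 else np.vstack([cv2.resize(w,(300,225)),cv2.resize(manip.camera('scene')[150:330,100:340,::-1],(300,275))])]); cv2.imwrite('pics/c5.png',o)
E
```

```text
clock: 16.8
eef_pos: [496.4, -102.3, 98.6]
eef_rot: [3.141, -0.0, -0.016]
wrist_force: [-0.4, -0.2, -2.7]
finger_gap: 64.5
finger_force: 15.0
clock: 17.5
eef_pos: [496.1, -102.5, 49.8]
eef_rot: [3.141, -0.001, -0.017]
wrist_force: [-0.9, 0.7, -2.4]
finger_gap: 64.5
finger_force: 15.0
t 17.5 p [ 496.1 -102.5   49.8] yaw -0.017 F [-0.88  0.75 -2.36] gap 64.5 ff 15.0 polar 188.4 1.103
```

View pics/c5.png

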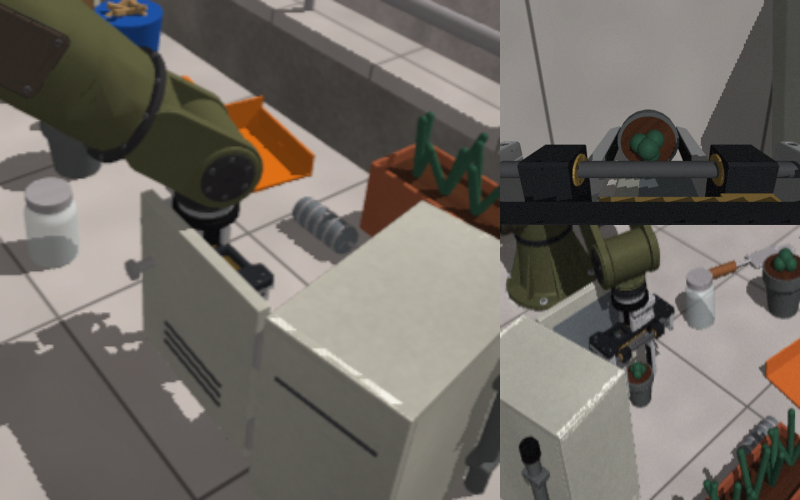

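The side view shows the leaf as before and the gripper clear behind it. The scene view shows the pot held just above the ledge on the inside of the leaf.

```bash
python3 -m creep '[[-1,[-0.2,0,0],0],[-1,[-0.4,0,0],0],[-1,[-0.4,0,0],0]]' 
python3 -m creep '[[-1,[0,0,0.05],0],[-1,[0,0,0.1],0],[-1,[0,0,0.1],0]]'
```

```text
clock: 17.95
eef_pos: [491.6, -102.4, 49.5]
eef_rot: [3.142, 0.0, -0.017]
wrist_force: [-0.6, -0.1, -2.1]
finger_gap: 64.5
finger_force: 15.0
clock: 18.25
eef_pos: [492.1, -102.5, 48.9]
eef_rot: [3.141, -0.001, -0.017]
wrist_force: [-3.0, 0.7, 4.8]
finger_gap: 64.6
finger_force: 15.0
```

```bash
python3 -m creep '[[0.6,[0,0,0],0],[0.6,[0,0,0],0],[0.6,[0,0,0],0],[0.6,[0,0,0],0],[0.6,[0.3,0,0],0],[0.6,[0.6,0,0],0],[0.6,[0.6,0,0],0]]' 
python3 -m creep '[[-1,[0,0,0],0],[-1,[0,0,0],0],[-1,[0,0,0],0],[-1,[0,0,0],0],[-1,[0,0,-0.1],0],[-1,[0,0,-0.2],0],[-1,[0,0,-0.2],0],[-1,[0,0,-0.2],0]]' 15
```

```text
clock: 18.95
eef_pos: [498.3, -102.5, 48.5]
eef_rot: [3.142, -0.0, -0.017]
wrist_force: [0.3, 1.0, 0.1]
finger_gap: 75.4
finger_force: 0.0
clock: 19.75
eef_pos: [497.8, -102.5, 50.4]
eef_rot: [-3.142, 0.0, -0.017]
wrist_force: [0.2, 0.9, -3.0]
finger_gap: 64.8
finger_force: 15.0
```

```bash
c(){ grep -E 'eef_pos|wrist' | tr '\n' ' '; echo; }
python3 -m creep '[[-1,[-0.2,0,0],0],[-1,[-0.4,0,0],0],[-1,[-0.4,0,0],0]]' |c
python3 -m creep '[[-1,[-0.1,0,0],0],[-1,[-0.1,0,0],0]]' |c
python3 -m creep '[[-1,[-0.1,0,0],0],[-1,[-0.1,0,0],0]]' |c
```

```text
eef_pos: [493.6, -102.4, 50.4] wrist_force: [-0.8, -0.3, -2.8] 
eef_pos: [492.8, -102.4, 50.4] wrist_force: [-0.9, -0.2, -2.6] 
eef_pos: [491.8, -102.4, 50.4] wrist_force: [0.3, -0.0, -2.7]
```

```bash
c(){ grep -E 'eef_pos|wrist' | tr '\n' ' '; echo; }
python3 -m creep '[[-1,[-0.1,0,0],0],[-1,[-0.1,0,0],0]]' |c
python3 -m creep '[[-1,[-0.1,0,0],0],[-1,[-0.1,0,0],0]]' |c
```

```text
eef_pos: [490.8, -102.4, 50.4] wrist_force: [0.1, -0.2, -2.1] 
eef_pos: [489.8, -102.4, 50.4] wrist_force: [0.8, 0.3, -2.5]
```

```bash
c(){ grep -E 'eef_pos|wrist' | tr '\n' ' '; echo; }
python3 -m creep '[[-1,[-0.05,0,0],0],[-1,[-0.05,0,0],0]]' |c
python3 -m creep '[[-1,[0,0,0],0]]' |c
python3 -m creep '[[-1,[-0.05,0,0],0],[-1,[-0.05,0,0],0]]' |c
python3 -m creep '[[-1,[0,0,0],0]]' |c
```

```text
eef_pos: [489.3, -102.4, 50.4] wrist_force: [-0.1, -0.6, -2.4] 
eef_pos: [489.4, -102.3, 50.5] wrist_force: [0.6, -0.6, -1.6] 
eef_pos: [488.8, -102.4, 50.4] wrist_force: [-0.3, 0.2, -3.0] 
eef_pos: [488.9, -102.3, 50.5] wrist_force: [0.5, -0.4, -2.3]
```

```bash
python3 - <<'E'
from h import *
d=manip.camera('side')[:,:,::-1]; s=manip.camera('scene')[:,:,::-1]; w=manip.camera('wrist')[:,:,::-1]
for n,i in(('s6',d),('c6',s),('w6',w)): cv2.imwrite(f'pics/{n}.png',i)
o=np.hstack([cv2.resize(s[215:315,110:210],(560,560),interpolation=cv2.INTER_CUBIC)[:500],np.vstack([cv2.resize(d[180:380,230:430],(240,240)),cv2.resize(w[180:380,180:420],(240,260))])]); cv2.imwrite('pics/o6.png',o)
P=proj(cam('wrist'),[456,-102,62]); print(P)
E
```

```text
(np.float64(275.92624857449067), np.float64(315.0985744513676))
```

View pics/o6.png

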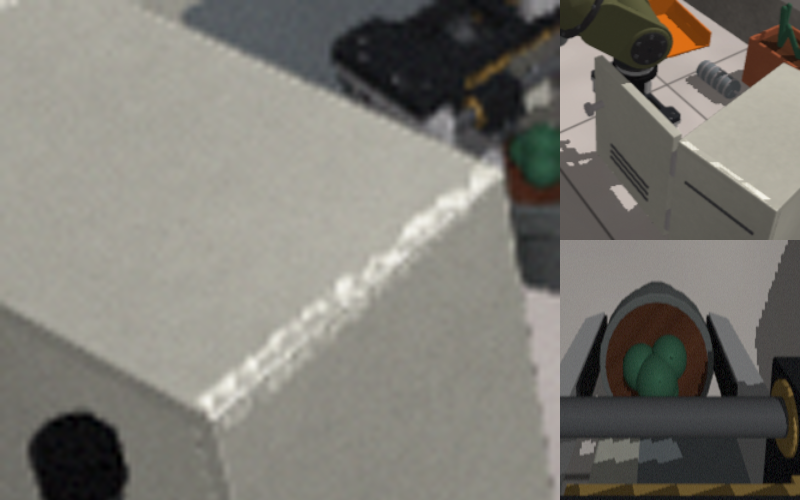

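The views don't resolve the rim–leaf gap: the pot is upright in the fingers and the cupboard hides the gap. I'll go on by feel.

```bash
c(){ grep -E 'eef_pos|wrist' | tr '\n' ' '; echo; }
python3 -m creep '[[-1,[-0.05,0,0],0],[-1,[-0.05,0,0],0]]' |c
python3 -m creep '[[-1,[0,0,0],0]]' |c
python3 -m creep '[[-1,[-0.05,0,0],0],[-1,[-0.05,0,0],0]]' |c
python3 -m creep '[[-1,[0,0,0],0]]' |c
```

```text
eef_pos: [488.3, -102.3, 50.4] wrist_force: [0.3, -0.8, -3.1] 
eef_pos: [488.4, -102.3, 50.4] wrist_force: [-0.4, -0.9, -3.1] 
eef_pos: [487.8, -102.3, 50.4] wrist_force: [-0.6, -0.4, -2.7] 
eef_pos: [487.9, -102.3, 50.5] wrist_force: [0.3, 0.9, -2.2]
```

```bash
c(){ grep -E 'eef_pos|wrist' | tr '\n' ' '; echo; }
python3 -m creep '[[-1,[-0.05,0,0],0],[-1,[-0.05,0,0],0]]' |c
python3 -m creep '[[-1,[0,0,0],0]]' |c
```

```text
eef_pos: [487.3, -102.3, 50.4] wrist_force: [1.6, -0.5, -2.6] 
eef_pos: [487.4, -102.3, 50.5] wrist_force: [-0.4, 0.5, -2.7]
```

```bash
c(){ grep -E 'eef_pos|wrist' | tr '\n' ' '; echo; }
python3 -m creep '[[-1,[-0.05,0,0],0]]' |c
python3 -m creep '[[-1,[0,0,0],0]]' |c
python3 -m creep '[[-1,[-0.05,0,0],0]]' |c
```

```text
eef_pos: [486.9, -102.3, 50.5] wrist_force: [0.5, -0.0, -2.7] 
eef_pos: [486.8, -102.3, 50.4] wrist_force: [-0.3, 0.2, -2.3] 
eef_pos: [486.5, -102.3, 50.5] wrist_force: [2.9, 0.8, -3.6]
```

```bash
c(){ grep -E 'eef_pos|wrist|moment' | tr '\n' ' '; echo; }
for i in 1 2 3; do python3 -m creep '[[-1,[0,0,0],0]]' |c; python3 -c "
from h import *
print(manip.read_state()['moment'].round(3))"; done
```

```text
eef_pos: [486.6, -102.3, 50.5] wrist_force: [1.2, -0.5, -3.3] 
[ 0.05  -0.209  0.016]
eef_pos: [486.5, -102.3, 50.5] wrist_force: [2.3, 0.1, -2.4] 
[ 0.026 -0.221  0.016]
eef_pos: [486.6, -102.3, 50.5] wrist_force: [1.4, -0.7, -3.1] 
[ 0.047 -0.342 -0.035]
```

Sustained 1.7 N with a moment that matches a force at pot height, so the rim is touching the leaf. I'll lower and release.

```bash
c(){ grep -E 'eef_pos|wrist|gap' | tr '\n' ' '; echo; }
python3 -m creep '[[-1,[0,0,0.05],0],[-1,[0,0,0.1],0],[-1,[0,0,0.13],0]]' |c
python3 -m creep '[[-1,[0,0,0.03],0],[-1,[0,0,0.03],0]]' |c
```

```text
eef_pos: [486.6, -102.4, 49.3] wrist_force: [2.3, -0.4, -0.4] finger_gap: 64.7 
eef_pos: [486.5, -102.4, 48.9] wrist_force: [2.6, -0.5, -1.0] finger_gap: 64.3
```

```bash
c(){ grep -E 'eef_pos|wrist|gap' | tr '\n' ' '; echo; }
python3 -m creep '[[-1,[0,0,0.04],0],[-1,[0,0,0.04],0]]' |c
python3 -m creep '[[0.5,[0,0,0],0],[0.6,[0,0,0],0],[0.8,[0,0,0],0],[0.8,[0,0,0],0],[0.8,[0,0,0],0]]' |c
python3 -m creep '[[0.8,[0.3,0,0],0],[0.8,[0.6,0,0],0],[0.8,[0.6,0,-1],0],[0.8,[0.6,0,-3],0],[0.8,[0.6,0,-6],0],[0.8,[0.6,0,-10],0],[0.8,[2,0,-14],0],[0.8,[6,0,-18],0],[0.8,[10,0,-20],0],[0.8,[14,0,-20],0],[0.8,[16,0,-20],0],[0.8,[16,0,-20],0]]' |c
python3 - <<'E'
from h import *
to([600,-60,400])
E
```

```text
eef_pos: [486.5, -102.3, 48.6] wrist_force: [3.2, 0.7, 0.2] finger_gap: 64.9 
eef_pos: [486.3, -102.3, 48.4] wrist_force: [0.3, -0.7, -0.2] finger_gap: 84.4 
eef_pos: [647.6, -104.7, 247.9] wrist_force: [-0.2, 0.5, -0.1] finger_gap: 84.5 
tool cm [ -4.85  -4.4  -15.21]
```

```bash
python3 -m creep '[[0.8,[0,0,-5],0],[0.8,[0,0,-10],0],[0.8,[0,0,-15],0],[0.8,[-4,0,-15],0],[0.8,[-8,0,-15],0],[0.8,[-12,0,-15],0],[0.8,[-16,0,-15],0],[0.8,[-20,0,-15],0],[0.8,[-24,0,-15],0],[0.8,[-24,0,-15],0],[0.8,[-24,0,-15],0],[0.8,[-24,0,-15],0]]'
python3 - <<'E'
from h import *
c=cam('wrist')
w=manip.camera('wrist')[:,:,::-1]; cv2.imwrite('pics/w7.png',w); d=manip.camera('side')[:,:,::-1]; cv2.imwrite('pics/s7.png',d)
for a in (1.37,1.393,1.41): print(a,[np.round(proj(c,[*leaf(a,8,y),z])) for y,z in((214,250),(100,250),(214,30),(180,62))])
print('rim ctr',np.round(proj(c,[480,-102,62])))
cv2.imwrite('pics/o7.png',np.hstack([cv2.resize(w,(533,400)),cv2.resize(d[170:420,230:396],(266,400))]))
E
```

```text
clock: 26.7
eef_pos: [406.6, -100.9, 398.5]
eef_rot: [3.142, -0.0, -0.017]
wrist_force: [0.5, 0.8, -0.4]
finger_gap: 84.4
finger_force: 0.0
1.37 [array([245., 160.]), array([351., 162.]), array([258., 152.]), array([276., 153.])]
1.393 [array([245., 164.]), array([351., 164.]), array([257., 155.]), array([276., 155.])]
1.41 [array([245., 168.]), array([351., 166.]), array([257., 157.]), array([276., 157.])]
rim ctr [276. 137.]
```

View pics/o7.png

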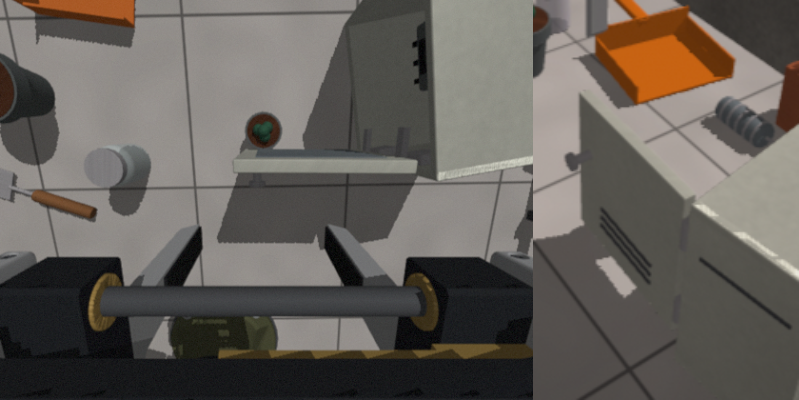

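The wrist view shows the pot at (263,129) standing against the leaf's inside face, whose top strip runs from (234,163) to (417,166). That puts the pot within the leaf's length, near the free edge. I'll check the angle and the gap numerically.

```bash
python3 - <<'E'
from h import *
c=cam('wrist'); w=cv2.imread('pics/w7.png'); g=cv2.cvtColor(w,cv2.COLOR_BGR2GRAY).astype(int)
print(g[140:190:1,276]); 
pts=[]
for u in range(255,425,10):
    col=g[158:200,u]; 
    k=np.nonzero(col<120)[0]; print(u,[int(x) for x in g[160:186:2,u]])
h=w[100:160,245:310].astype(int); m=((h[...,2]>h[...,1]+15)|(h[...,1]>h[...,2]+10)).astype(np.uint8)
n,l,st,ce=cv2.connectedComponentsWithStats(m); i=1+st[1:,4].argmax(); q=(st[i][0]+(st[i][2]-1)/2+245,st[i][1]+(st[i][3]-1)/2+100)
P=plane(c,q,57); print(st[i],q,P); v=P[:2]-H
for a in(1.36,1.38,1.4,1.42):
    A=a+W0; print(a,'leaf x',(v@[np.sin(A),-np.cos(A)]).round(1),'y',(v@[np.cos(A),np.sin(A)]).round(1))
E
```

```text
[ 47  35  31  34  38  31  34  27  25  26  20  24  32  40  38  47  69  80
  78  77  75  74  74  78  84 105 117 136 151 150 144 146 143 144 144 144
 144 146 144 146 130  95  71  73  75  76  74  75  76  69]
255 [115, 113, 116, 117, 153, 143, 145, 145, 144, 144, 128, 75, 75]
265 [119, 115, 117, 116, 152, 143, 145, 142, 143, 141, 127, 67, 75]
275 [75, 75, 90, 117, 149, 144, 144, 143, 141, 143, 129, 74, 74]
285 [74, 72, 85, 118, 155, 148, 144, 149, 146, 143, 132, 74, 74]
295 [77, 75, 89, 118, 155, 148, 145, 140, 144, 146, 132, 74, 78]
305 [79, 74, 87, 120, 157, 149, 148, 145, 144, 141, 131, 75, 79]
315 [76, 76, 90, 121, 154, 146, 148, 147, 143, 143, 132, 73, 77]
325 [77, 75, 89, 118, 153, 149, 150, 147, 145, 140, 129, 76, 73]
335 [77, 69, 87, 118, 150, 144, 145, 140, 139, 142, 136, 73, 73]
345 [79, 78, 87, 117, 151, 147, 144, 145, 141, 141, 136, 78, 75]
355 [79, 79, 86, 117, 152, 147, 144, 146, 142, 144, 134, 79, 77]
365 [79, 75, 91, 116, 147, 147, 147, 144, 142, 141, 135, 60, 42]
375 [66, 80, 86, 111, 147, 147, 148, 141, 140, 139, 139, 76, 69]
385 [61, 78, 86, 114, 144, 149, 144, 145, 145, 140, 137, 82, 77]
395 [63, 71, 84, 111, 142, 146, 146, 143, 146, 146, 141, 83, 75]
405 [70, 67, 84, 113, 142, 150, 144, 144, 148, 142, 145, 85, 73]
415 [62, 59, 69, 120, 145, 152, 148, 147, 145, 142, 140, 83, 70]
[ 15  20  34  35 805] (np.float64(276.5), np.float64(137.0)) [ 480.41004975 -103.10087479   57.        ]
1.36 leaf x 32.3 y 180.8
1.38 leaf x 35.9 y 180.2
1.4 leaf x 39.5 y 179.4
1.42 leaf x 43.1 y 178.6
```

```bash
python3 -c "
from cell import manip
print(manip.sign_off())"
```

```text
the job is handed in; nothing more can be done
None
```

I opened the door to about 1.39 rad, an estimated 0.04 rad past where it starts to bind and pushing with no more than about 6.5 N. I then stood the small pot touching the inside face about 180 mm from the hinge, left the other things alone, and handed the job in at about 27 s; no verdict came back.

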